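# Set the rod-length gauge to its click notch

## Robot

A 6-joint arm with a two-finger parallel gripper is mounted at the origin on a cart in front of the work surface, level with it; the furniture and walls round the work are solid. World frame = base frame: x ahead of the robot, y to its left, z up, the work surface at z = 0. Lengths are in mm, angles in rad, forces in N, time in s.
With the tool pointing down it reaches from about 325 to 775 mm from the base axis. Payload 5.5 kg.
Tool frame: the origin (TCP) lies on the mounting face of the last link; the fingertips stand 182 mm ahead of it and the grasp point (between the pads) lies 163 mm ahead of it (tip_extent is the distance from the TCP to the fingertips, in mm); z points along the fingers, y is the line along which they close (so a half turn about z gives the same grasp; the last joint's range is limited). The gripper opens to 88 mm and grips with 3 to 60 N. Pads are 20 mm wide; open, the fingers measure 115 mm over their backs; the gripper's body (75 mm by 178 mm) begins 61 mm behind the grasp point.
Start: joints at [-1.356, 0.091, 1.231, -0, 1.82, -0.057], TCP at [161.079, -577.989, 404.631] pointing down, gripper open.
Joint ranges: [-2.87, 2.87], [-0.86, 2.18], [0.17, 2.46], [-1.51, 4.65], [0.06, 2.69], [-2.65, 2.65]. Speed limits (rad/s): [2.57, 2.57, 3.01, 3.14, 3.14, 3.14].

## Interface

Orientations are given as a unit quaternion [x, y, z, w].
In Python, from bench import * gives the robot as it stands. The module is installed in compiled form; this text tells all that it offers.
- The arm moves only by the tool arm_command, never from a script. Its argument "steps" is one flat list of numbers, 6 for each row, row after row: the shift along the tool's x, y, z in mm, then the turn, a rotation vector about the tool's x, y, z in rad. A call has 1 to 20 rows; each row is the pose to reach, as a shift and turn from the pose commanded when the call began, along the tool's axes at that moment; what a row does not reach only later rows make up. A row lasts 1/8 s, in which the tool goes at most 62.5 mm and 10.7 degrees, less where a joint would pass 70% of its speed; a pose out of reach is approached as far as the arm can. A call with a gripper value outside its range is refused whole. "fingers" is the closure, from 0 (fully open) to 1 (shut), set as the call begins (left out, the last holds). The fingers move at their own pace and stop on an object; the grip force is fixed at half the most. Time passes only in rows, so rows that repeat a pose let the fingers close. It gives the time, the measured TCP pose, the force, the opening and the grip force at its end, in the units of the state.
- get_obs(): the state, without advancing time (a new reading comes with each control period).
- camera(name): name is "scene" or "top" or "wrist"; returns (picture, depth): 420x560x3 uint8, red, green, blue; 420x560 float32, mm along the optical axis (not along the pixel's ray), 0 where there is no reading.
- camera_info(name): a dict with "fx", "fy", "cx", "cy" (pixels), "dist" ([k1, k2, p1, p2, k3] as OpenCV has them; the pictures are not rectified), "pose" (4x4, takes a point from camera to world coordinates); the wrist camera has in their place "hand_eye" (4x4, takes a point from camera to tool coordinates, whose origin is the TCP and whose axes are the flange's). Camera axes: x right, y down, z forward; pixel columns grow to the right and rows downward; lengths in mm; the calibration is good to about 2 mm. A picture is of the moment at which its call begins: read the wrist's pose just before it. camera_info takes no time and is no camera call.
- close_job(): hands the job in; it is judged then, once.
Trained networks look in the newest picture that a camera, given by its name, has taken for a name from the list of things; names that differ only in an ending like _2 or _b are one class to them, and where a whole thing is asked for, a point or a joint stands for the part that bears it (a point fixed in the world has none). Each returns a list of dicts, best first, with "confidence" (0 to 1); they miss things now and then, are a little off and sometimes report something else, mostly with a low value. They report only what shows in the picture. A call takes as long as a camera call. They do not tell look-alikes from the thing itself.
- boxes_of(camera, name): "centre" ([x, y, z] in mm, in world coordinates, good to about 4 mm: the middle of the surface that is visible of it).
- cut_out(camera, name): "pixels" (420x560 bool, what is visible of it).
The state is a dict: "t": time; "joint_pos": joint angles; "qvel": joint speeds; "joint_torque": joint torques, N m; "position": TCP position; "tcp_rot": TCP orientation; "wrist_force": force on the tool from outside, world axes, zero at the start; "moment": the same for the moment, N m; "opening": finger opening in mm; "gripper_force": force on a finger pad.
Only numpy, scipy, OpenCV 4.12 (cv2) and the standard library are available. Lean on these libraries where they do the work, as an engineer would, in place of code of your own. Each camera call takes 0.05 s, during which the arm holds its last target. There are 200 camera calls.

## Task

Lift the small jar off the bed of the rod-length gauge and stand it upright on the bench, off the gauge and without the slide ever touching it. Then grip the slide's black upright grip between the fingers and move the slide along its rail until its ball clicks into the notch between the two ridges, not past them; finish while still gripping it and holding the slide there in the notch. Leave the tall jar, the paddle and the tweezers where they are.

Things in the scene. Friction and masses are not known exactly. Their poses are not given: they have to be found in the camera images.
- gauge: Rod-length gauge screwed to the bench: plywood base 90 (x) x 300 (y) x 12 mm, aluminium rail 16 mm wide along its far side (centre line x = +27 mm, top 28 mm above the bench), dark end blocks 42 mm high at y = +-139 mm; the open base in front of the rail is the bed. Origin: centre of the underside, at bench level; x away from the robot, y along the rail, z up. Fixed.
- slide: The slide, moving only along the rail; it starts near the rail's -y (right) end and goes 210 mm to +y with about 1 N of friction. Saddle 42 x 44 mm, top 48 mm above the bench; at its +y side a steel stop plate (8 mm thick, 14 to 48 mm above the bench) reaches out over the bed; black upright grip on top. Origin below the grip at bench level; axes as the gauge's.
- slide_grip (a point): Middle of the slide's upright black grip, 72 mm above the bench: the place to hold it. The grip is 26 mm (gauge x) by 18 mm (gauge y, along the rail), from 48 to 92 mm above the bench. Fixed tall things (wire jar carousel, rod vase) stand behind the gauge from about x = 0.55 m: keep the hand on the near side of them.
- ball_point (a point): Point of the slide below the grip's middle (same x, y), 33 mm above the bench, where its spring-loaded ball (radius 6 mm) rides. The ball is in the notch when this point is at the notch point.
- notch (a point): The notch: middle between two steel cross ridges 14 mm apart, 5 mm higher than the rail, on a strip clamped on it; 33 mm above the bench; its place along the rail varies. The ball meets the first ridge 14 mm before the notch, resists with about 5 N up to the crest 7 mm before it, then is drawn in and centres itself; the second ridge resists alike.
- jar_center (a point): Centre (half-way up) of the small lidded jar standing on the bed in the slide's way: lid 45 mm across (top 12 mm), body 40 mm, 51 mm tall, about 0.09 kg. Centre 25.5 mm above what it stands on. The bench left of the gauge, in front of the carry case, is free at about x 0.42 to 0.46, y 0.12 to 0.22 (world).
- jar: the same small jar, origin at the centre of its underside, z up through the lid
- tall_jar: bystander: larger lidded jar, 54 mm diameter, 68 mm tall, standing on the bench to the left; origin at its underside. Leave it alone.
- paddle: bystander: paddle with a wooden handle, 174 x 34 x 23 mm, lying on the bench to the left; origin at its underside. Leave it alone.
- tweezers: bystander: steel tweezers, 125 x 15 x 8 mm, lying on the bench near its front edge; origin at their underside. Leave them alone.
Mind the look-alikes: they are no part of the job. What is shaped like the jar but blue, green or purple is not meant.

How it is judged:
By the outcome, as a careful person would: the job done as asked, in the order asked, and still so for the second after the job is handed in, while the arm keeps its last pose, push and grip.
It also fails if it takes over 64 s, if anything falls off the work surface, if the arm or the gripper's body presses on something with over 40 N, if the wrist force passes 120 N, or if a joint passes its speed limit or range.

## Working session

There is one attempt and no reset: what is moved stays moved. The work goes in short steps, Python scripts to look and compute and a tool call to move; the robot and the scene stay as the last step left them, time stands still between calls to the robot, and variables do not carry over. Pictures are saved under pics/ and viewed, at most 10 in all, crops included, and the job is handed in when it is done.

Besides the shell and the picture viewer there is one more tool, called after "Request:" by a JSON object that holds its "fn" and its "kwargs", one argument or row to a line. arm_command: Moves the arm, as the interface text tells. Its arguments: {"type":"object","properties":{"steps":{"type":"array"},"fingers":{"type":"number"}},"required":["steps"]}

```bash
mkdir -p pics; cat > h.py <<'E'
from bench import *
import numpy as np, cv2
from scipy.spatial.transform import Rotation as R
def save(n,f):
    p,d=camera(n); cv2.imwrite(f,p[:,:,::-1]); return p,d
def T(n,o=None):
    i=camera_info(n)
    if n!="wrist": return np.array(i["pose"])
    o=o or get_obs(); M=np.eye(4); M[:3,:3]=R.from_quat(o["tcp_rot"]).as_matrix(); M[:3,3]=o["position"]
    return M@np.array(i["hand_eye"])
def world(n,uv,z,M=None):
    i=camera_info(n); K=np.array([[i["fx"],0,i["cx"]],[0,i["fy"],i["cy"]],[0,0,1]])
    q=cv2.undistortPoints(np.array(uv,float).reshape(-1,1,2),K,np.array(i["dist"])).reshape(-1,2)
    z=np.broadcast_to(z,len(q)); P=np.c_[q,np.ones(len(q))]*np.array(z)[:,None]
    M=T(n) if M is None else M
    return P@M[:3,:3].T+M[:3,3]
E
python3 - <<'E'
from h import *
o=get_obs(); print(o)
for c in ("top","scene"):
    p,d=save(c,f"pics/{c}1.png"); np.save(f"{c}1.npy",d)
    for n in ("jar","slide","slide_grip","gauge","notch","tall_jar"):
        for b in boxes_of(c,n)[:4]: print(c,n,np.round(b["centre"]),round(b["confidence"],2))
E
```

```text
{'t': 0.0, 'joint_pos': array([-1.35572045e+00,  9.18503815e-02,  1.23188144e+00, -1.03465838e-05,
        1.81983154e+00, -5.66747688e-02]), 'qvel': array([ 4.06763920e-04,  5.95266985e-04, -1.55827846e-03, -3.95759089e-05,
       -8.89587915e-04,  4.08355528e-04]), 'joint_torque': array([-2.35573389e-04, -4.46461451e+01, -4.06444895e+01,  6.97741192e-02,
        2.96304957e-02, -1.65421839e-04]), 'position': array([ 161.07248548, -578.02541508,  403.51414165]), 'tcp_rot': array([ 9.90782832e-01,  1.35456295e-01, -8.29581051e-05, -9.81866531e-04]), 'wrist_force': array([-0.19006382, -0.55473591,  0.293001  ]), 'moment': array([0.01763094, 0.02618944, 0.04234297]), 'gripper_force': 0.0, 'opening': 87.8371575284978}
top jar [ 616. -437.   52.] 0.61
top jar [355.  57.  53.] 0.59
top jar [416.   3.  49.] 0.48
top slide [ 470. -269.   52.] 0.91
top slide_grip [ 470. -266.   51.] 0.81
top gauge [ 437. -221.   17.] 0.85
top tall_jar [427. 283.  66.] 0.9
scene jar [ 412. -207.   53.] 0.91
scene jar [406. -10.  42.] 0.86
scene jar [346.  47.  42.] 0.78
scene slide [ 464. -283.   50.] 0.81
scene slide_grip [ 466. -278.   49.] 0.64
scene gauge [ 432. -216.   12.] 0.9
scene gauge [ 414. -205.   56.] 0.63
scene tall_jar [426. 270.  50.] 0.9
```

View pics/top1.png

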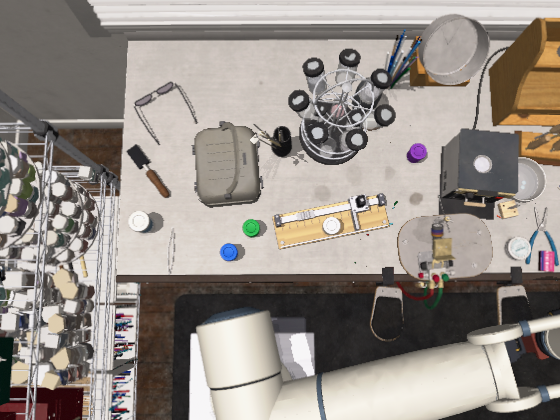

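View pics/scene1.png

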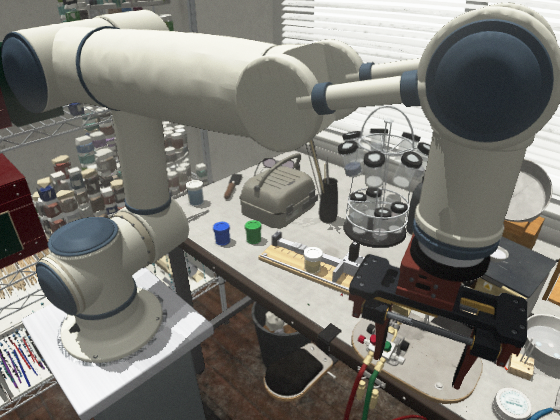

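The white small jar is at top-view pixel (332,227) on the bed. The gauge runs from (277,230) to (388,208), with the slide near (363,205). The blue and green look-alikes are at (229,252) and (251,228). Next I'll get the gauge yaw roughly and plan a near look.

```bash
python3 - <<'E'
from h import *
i=camera_info("wrist"); print(np.round(i["hand_eye"],3),i["fx"],i["cx"],i["cy"])
d=np.load("top1.npy")
camera("top"); m=cut_out("top","gauge")[0]["pixels"]
v,u=np.nonzero(m&(d>0)); P=world("top",np.c_[u,v],d[v,u])
print(cv2.minAreaRect(P[:,:2].astype(np.float32)))
o=get_obs(); A=R.from_quat(o["tcp_rot"]).as_matrix(); print(np.round(A,3))
for t in ([400,-215,400],):print(A.T@(np.array(t)-o["position"]))
E
```

```text
[[ 0.    -0.951 -0.308 85.308]
 [ 1.     0.     0.     1.091]
 [-0.    -0.308  0.951 20.482]
 [ 0.     0.     0.     1.   ]] 321.77284895154725 280.29944933820633 209.27432774145421
((440.9049377441406, -207.0787811279297), (100.1504135131836, 300.09991455078125), 11.652632713317871)
[[ 0.963  0.269  0.   ]
 [ 0.269 -0.963 -0.   ]
 [ 0.     0.    -1.   ]]
[ 327.6009801  -285.49534583    4.64116564]
```

Request:
{"fn": "arm_command", "kwargs": {
  "steps": [350, -288, 84, 0, 0, 0.069, 350, -288, 84, 0, 0, 0.069, 350, -288, 84, 0, 0, 0.069, 350, -288, 84, 0, 0, 0.069, 350, -288, 84, 0, 0, 0.069, 350, -288, 84, 0, 0, 0.069, 350, -288, 84, 0, 0, 0.069, 350, -288, 84, 0, 0, 0.069, 350, -288, 84, 0, 0, 0.069, 350, -288, 84, 0, 0, 0.069, 350, -288, 84, 0, 0, 0.069, 350, -288, 84, 0, 0, 0.069],
  "fingers": 0.27
}}

```text
t: 2.3
position: [420.5, -207.4, 320.9]
tcp_rot: [0.995, 0.1, 0.0, 0.0]
wrist_force: [0.5, -0.2, -0.6]
opening: 64.2
gripper_force: 0.0
```

```bash
python3 - <<'E'
from h import *
o=get_obs(); print(o["t"],o["position"],o["opening"]); M=T("wrist",o); np.save("M2.npy",M)
p,d=save("wrist","pics/w2.png"); np.save("w2.npy",d)
for n in ("jar","slide","slide_grip","gauge","notch","ball_point"):
    for b in boxes_of("wrist",n)[:3]: print(n,np.round(b["centre"]),round(b["confidence"],2))
E
```

```text
2.3 [ 420.5267014  -207.39347372  320.90739375] 64.17131209229983
jar [364.  42.  15.] 0.87
jar [ 418. -206.   65.] 0.7
jar [ 477. -271.   50.] 0.2
slide [ 479. -266.   45.] 0.87
slide_grip [ 476. -268.   46.] 0.85
gauge [ 443. -223.   13.] 0.91
gauge [ 476. -267.   48.] 0.5
notch [ 454. -140.   33.] 0.67
ball_point [ 476. -272.   51.] 0.84
ball_point [ 450. -141.   29.] 0.58
```

View pics/w2.png

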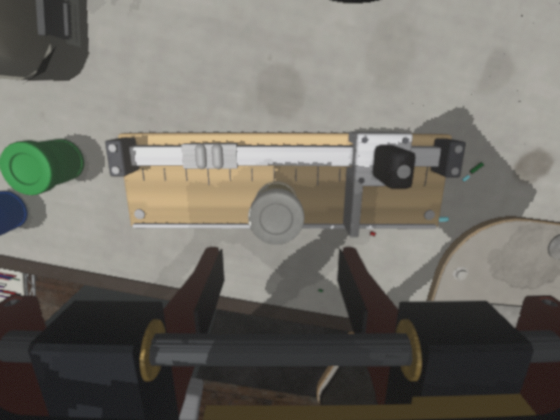

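The wrist view shows the jar lid at about (277,215), the two ridges at (200,156) and (217,156), the end blocks at (120,157) and (452,157), and the grip top at about (402,166). The rail is aligned with the image rows, so the yaw is right.

```bash
python3 - <<'E'
from h import *
M=np.load("M2.npy"); d=np.load("w2.npy")
def atz(uv,z):
    a,b=world("wrist",[uv,uv],[100,400],M); s=(z-a[2])/(b[2]-a[2]); return a+s*(b-a)
for n,uv,z in (("lid",(277,215),63),("notch",(208.5,156),33),("blkL",(120,157),42),("blkR",(453,158),42),("grip",(401,167),92),("railmid",(270,156),28),("railR",(335,156),28),("plate",(354,190),48)):
    u,v=map(int,uv); w=d[v-3:v+4,u-3:u+4]; w=np.median(w[w>0]); print(n,np.round(atz(uv,z),1),"depth",np.round(world("wrist",[uv],[w],M)[0],1))
# grip top face and lid by depth
v,u=np.nonzero(d>0); P=world("wrist",np.c_[u,v],d[v,u],M)
for n,c,z in (("gripTop",(475,-268),92),("lidTop",(418,-206),63)):
    k=(abs(P[:,2]-z)<5)&(np.hypot(P[:,0]-c[0],P[:,1]-c[1])<45)
    print(n,k.sum(),np.median(P[k],0),cv2.minAreaRect(P[k][:,:2].astype(np.float32)))
E
```

```text
lid [ 424.1 -205.3   63. ] depth [ 423.3 -205.5   60.7]
notch [ 453.4 -141.1   33. ] depth [ 452.7 -140.4   29.5]
blkL [440.2 -72.1  42. ] depth [440.  -71.7  41.1]
blkR [ 493.5 -337.1   42. ] depth [ 493.5 -337.4   41.5]
grip [ 482.8 -276.9   92. ] depth [ 482.9 -276.6   92.8]
railmid [ 462.8 -191.2   28. ] depth [ 462.7 -191.2   27.9]
railR [ 473.8 -245.1   28. ] depth [ 473.8 -245.2   27.7]
plate [ 452.5 -263.2   48. ] depth [ 452.3 -263.5   46.9]
gripTop 993 [ 481.3375892  -277.08616119   91.11329032] ((480.73876953125, -278.21923828125), (25.61166000366211, 17.731264114379883), 11.211954116821289)
lidTop 2370 [ 421.44880779 -204.88099746   62.02078093] ((420.6882019042969, -205.15243530273438), (43.82550048828125, 43.86448669433594), 32.483890533447266)
```

Request:
{"fn": "arm_command", "kwargs": {
  "steps": [1, -2, 50, 0, 0, 0, 1, -2, 80, 0, 0, 0, 1, -2, 97, 0, 0, 0, 1, -2, 97, 0, 0, 0, 1, -2, 97, 0, 0, 0]
}}

```text
t: 3.28
position: [421.9, -204.7, 225.2]
tcp_rot: [0.995, 0.101, 0.001, 0.001]
wrist_force: [0.0, -0.3, 0.4]
opening: 64.1
gripper_force: 0.0
```

Request:
{"fn": "arm_command", "kwargs": {
  "steps": [0, 0, 0, 0, 0, 0, 0, 0, 0, 0, 0, 0, 0, 0, 0, 0, 0, 0, 0, 0, 0, 0, 0, 0, 0, 0, 0, 0, 0, 0, 0, 0, 0, 0, 0, 0],
  "fingers": 1
}}

```text
t: 4.03
position: [421.6, -204.5, 224.3]
tcp_rot: [0.995, 0.101, 0.0, 0.0]
wrist_force: [-2.2, 0.5, 5.4]
opening: 42.4
gripper_force: 30.0
```

Request:
{"fn": "arm_command", "kwargs": {
  "steps": [0, 0, -20, 0, 0, 0, 0, 0, -60, 0, 0, 0, 0, 0, -100, 0, 0, 0, 0, 0, -110, 0, 0, 0, 0, 0, -110, 0, 0, 0]
}}

```text
t: 4.65
position: [421.5, -204.5, 332.8]
tcp_rot: [0.995, 0.101, -0.0, -0.0]
wrist_force: [0.6, -0.0, -0.8]
opening: 42.5
gripper_force: 30.0
```

Request:
{"fn": "arm_command", "kwargs": {
  "steps": [8, -37, 0, 0, 0, 0, 18, -83, 0, 0, 0, 0, 28, -130, 0, 0, 0, 0, 38, -180, 0, 0, 0, 0, 49, -230, 0, 0, 0, 0, 60, -280, 0, 0, 0, 0, 70, -330, 0, 0, 0, 0, 76, -360, 0, 0, 0, 0, 79, -371, 0, 0, 0, 0, 79, -371, 0, 0, 0, 0, 79, -371, 0, 0, 0, 0]
}}

```text
t: 6.02
position: [424.3, 173.9, 333.0]
tcp_rot: [0.995, 0.101, -0.0, 0.0]
wrist_force: [-0.5, -0.9, -1.5]
opening: 42.7
gripper_force: 30.0
```

```bash
python3 - <<'E'
from h import *
o=get_obs(); print(o["t"],o["position"],o["opening"],T("wrist",o)[:3,3])
p,d=save("wrist","pics/w3.png"); np.save("w3.npy",d)
M=T("wrist",o); v,u=np.nonzero(d>0); P=world("wrist",np.c_[u,v],d[v,u],M)
# bench stuff within 150 mm of place, heights
tgt=np.array([425,175]); k=(np.abs(P[:,:2]-tgt).max(1)<130)&(P[:,2]<150)&(P[:,2]>15)
for lo in range(-120,130,30):
  s=k&(np.abs(P[:,1]-tgt[1]-lo)<15)
  if s.any(): print(lo,P[s].min(0).round(),P[s].max(0).round())
E
```

```text
6.025 [424.29877349 173.91876048 332.98820049] 42.66035792126212 [508.14631077 189.96173016 312.41672592]
-120 [352.  45.  15.] [555.  70. 146.]
-90 [347.  70.  15.] [555. 100. 109.]
-60 [474. 100.  16.] [555. 130. 109.]
-30 [433. 130.  15.] [555. 160. 149.]
0 [433. 160. 120.] [443. 190. 150.]
30 [424. 190. 122.] [433. 193. 150.]
60 [505. 222.  15.] [554. 250.  23.]
90 [409. 250.  15.] [555. 280.  70.]
120 [407. 280.  16.] [460. 305.  70.]
```

View pics/w3.png

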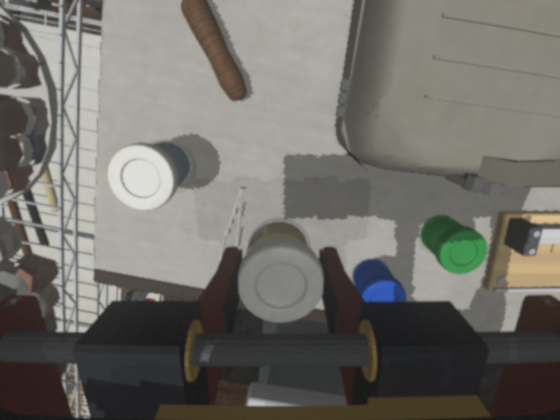

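The jar is held upright at (280,285). The tweezers are at about (232,220), the case lower edge at v≈165, and the landing spot is clear.

Request:
{"fn": "arm_command", "kwargs": {
  "steps": [0, 10, 40, 0, 0, 0, 0, 10, 85, 0, 0, 0, 0, 10, 110, 0, 0, 0, 0, 10, 116, 0, 0, 0, 0, 10, 119, 0, 0, 0, 0, 10, 120, 0, 0, 0, 0, 10, 120, 0, 0, 0]
}}

```text
t: 6.95
position: [426.5, 165.1, 214.8]
tcp_rot: [0.995, 0.101, 0.001, -0.0]
wrist_force: [-0.4, -0.4, -0.9]
opening: 42.7
gripper_force: 30.0
```

Request:
{"fn": "arm_command", "kwargs": {
  "steps": [0, 0, 0, 0, 0, 0, 0, 0, 0.5, 0, 0, 0, 0, 0, 0.5, 0, 0, 0]
}}

```text
t: 7.32
position: [426.1, 165.1, 213.2]
tcp_rot: [0.995, 0.101, -0.0, 0.0]
wrist_force: [-0.2, 0.1, 0.4]
opening: 42.5
gripper_force: 30.0
```

Request:
{"fn": "arm_command", "kwargs": {
  "steps": [0, 0, 0.7, 0, 0, 0, 0, 0, 0.7, 0, 0, 0]
}}

```text
t: 7.58
position: [426.2, 165.1, 212.4]
tcp_rot: [0.995, 0.101, -0.0, 0.0]
wrist_force: [1.4, 0.1, -1.7]
opening: 42.8
gripper_force: 30.0
```

Request:
{"fn": "arm_command", "kwargs": {
  "steps": [0, 0, 0, 0, 0, 0, 0, 0, 0, 0, 0, 0, 0, 0, 0, 0, 0, 0, 0, 0, 0, 0, 0, 0],
  "fingers": 0.27
}}

```text
t: 8.07
position: [426.2, 165.1, 212.5]
tcp_rot: [0.995, 0.101, 0.0, -0.0]
wrist_force: [1.3, 0.0, 0.6]
opening: 63.9
gripper_force: 0.0
```

Request:
{"fn": "arm_command", "kwargs": {
  "steps": [0, 0, -20, 0, 0, 0, 0, 0, -70, 0, 0, 0, 0, 0, -120, 0, 0, 0, 0, 0, -120, 0, 0, 0, 0, 0, -120, 0, 0, 0]
}}

```text
t: 8.7
position: [426.1, 165.1, 331.8]
tcp_rot: [0.995, 0.101, -0.0, 0.0]
wrist_force: [0.3, -0.7, -0.3]
opening: 64.0
gripper_force: 0.0
```

```bash
python3 - <<'E'
from h import *
o=get_obs(); M=T("wrist",o)
p,d=save("wrist","pics/w4.png")
for b in boxes_of("wrist","jar")[:4]: print(np.round(b["centre"]),round(b["confidence"],2))
v,u=np.nonzero(d>0); P=world("wrist",np.c_[u,v],d[v,u],M)
k=(np.hypot(P[:,0]-426,P[:,1]-165)<40)&(P[:,2]>42)&(P[:,2]<70)
print(k.sum(),P[k].min(0),P[k].max(0),np.median(P[k],0))
E
```

```text
[424.  12.  45.] 0.88
[419. 162.  54.] 0.61
[438. 283.  64.] 0.4
2063 [402.25117179 141.91348747  42.21095351] [446.95344898 186.32718478  52.6286545 ] [426.04500304 164.26093479  49.97855125]
```

View pics/w4.png

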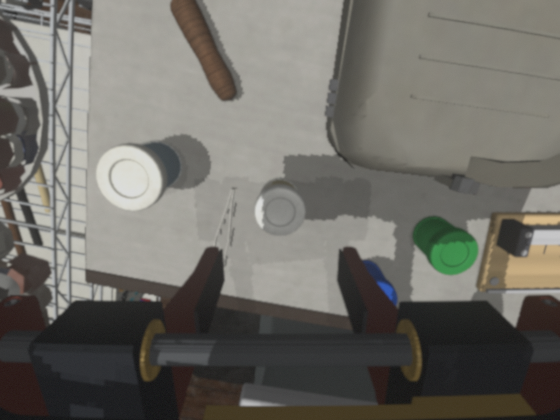

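The small jar stands upright on the bench at (280,210), clear of the tweezers. Before going to the grip I'll check clearance to the carousel.

```bash
python3 - <<'E'
from h import *
for c in ("top","scene"):
    d=np.load(c+"1.npy"); v,u=np.nonzero(d>0); P=world(c,np.c_[u,v],d[v,u])
    for z in (50,100,150,200,250,300,350):
      for y in (-330,-280,-230,-180,-130):
        k=(abs(P[:,2]-z)<25)&(abs(P[:,1]-y)<25)&(P[:,0]>500)&(P[:,0]<720)
        if k.sum()>5: print(c,z,y,k.sum(),np.sort(P[k,0])[2].round())
print(get_obs()["joint_pos"].round(3))
E
```

```text
top 50 -330 11 501.0
top 50 -280 48 502.0
top 50 -230 197 595.0
top 50 -180 141 597.0
top 50 -130 65 622.0
top 100 -280 183 657.0
top 100 -230 145 598.0
top 100 -180 170 599.0
top 100 -130 92 625.0
top 150 -230 29 677.0
top 200 -280 263 624.0
top 200 -230 76 581.0
top 200 -180 57 591.0
top 200 -130 99 653.0
top 250 -330 280 617.0
top 250 -280 655 565.0
top 250 -230 555 560.0
top 250 -180 359 575.0
top 250 -130 634 575.0
top 300 -280 25 691.0
top 300 -230 67 671.0
top 300 -180 17 618.0
top 300 -130 19 663.0
top 350 -280 10 691.0
top 350 -230 92 672.0
top 350 -180 59 667.0
scene 50 -280 425 502.0
scene 50 -230 249 594.0
scene 50 -180 247 597.0
scene 50 -130 51 630.0
scene 100 -280 395 611.0
scene 100 -230 268 597.0
scene 100 -180 393 599.0
scene 100 -130 100 630.0
scene 150 -280 29 618.0
scene 150 -230 24 680.0
scene 150 -130 12 633.0
scene 200 -330 126 626.0
scene 200 -280 299 584.0
scene 200 -230 181 573.0
scene 200 -180 238 587.0
scene 200 -130 38 589.0
scene 250 -330 367 616.0
scene 250 -280 501 564.0
scene 250 -230 411 559.0
scene 250 -180 415 575.0
scene 250 -130 298 576.0
scene 300 -280 46 691.0
scene 300 -230 64 671.0
scene 300 -180 17 663.0
scene 300 -130 20 662.0
scene 350 -280 16 688.0
scene 350 -230 77 671.0
scene 350 -180 43 666.0
[ 0.295 -0.301  1.727  0.     1.719  1.663]
```

The carousel reaches x≈560 at z≈250. With the camera on its far side the hand would be too close, so I'll half-turn the tool (joint 6 to about -2.29, in range) while travelling.

Request:
{"fn": "arm_command", "kwargs": {
  "steps": [-1.7, 22, 0, 0, 0, -0.157, -3.4, 44, 0, 0, 0, -0.314, -5, 67, 0, 0, 0, -0.471, -7, 89, 0, 0, 0, -0.628, -8.5, 111, 0, 0, 0, -0.785, -10, 133, 0, 0, 0, -0.942, -12, 156, 0, 0, 0, -1.1, -14, 178, 0, 0, 0, -1.257, -15, 200, 0, 0, 0, -1.414, -17, 222, 0, 0, 0, -1.571, -19, 245, 0, 0, 0, -1.728, -20, 267, 0, 0, 0, -1.885, -22, 289, 0, 0, 0, -2.042, -24, 311, 0, 0, 0, -2.199, -25, 334, 0, 0, 0, -2.356, -27, 356, 0, 0, 0, -2.513, -29, 378, 0, 0, 0, -2.67, -31, 400, 0, 0, 0, -2.827, -32, 423, 0, 0, 0, -2.984, -34, 445, 0, 0, 0, -3.14]
}}

```text
t: 11.3
position: [482.4, -278.3, 330.3]
tcp_rot: [-0.103, 0.995, 0.001, -0.001]
wrist_force: [-0.6, -0.3, 0.3]
opening: 64.4
gripper_force: 0.0
```

Request:
{"fn": "arm_command", "kwargs": {
  "steps": [0, 0, 0, 0, 0, 0, 0, 0, 0, 0, 0, 0, 0, 0, 0, 0, 0, 0]
}}

```text
t: 11.68
position: [482.5, -276.9, 332.1]
tcp_rot: [-0.1, 0.995, 0.0, -0.0]
wrist_force: [0.2, 0.4, 0.2]
opening: 64.2
gripper_force: 0.0
```

```bash
python3 - <<'E'
from h import *
o=get_obs(); M=T("wrist",o); A=R.from_quat(o["tcp_rot"]).as_matrix(); print(o["t"],o["joint_pos"].round(2),A.round(3))
p,d=save("wrist","pics/w5.png")
v,u=np.nonzero(d>0); P=world("wrist",np.c_[u,v],d[v,u],M)
k=(abs(P[:,2]-92)<4)&(np.hypot(P[:,0]-481,P[:,1]+277)<35)
r=cv2.minAreaRect(P[k][:,:2].astype(np.float32)); print(k.sum(),np.median(P[k],0),r)
for c in ((481,-277.3),r[0]): print(A.T@(np.array([*c,72+163])-o["position"]))
E
```

```text
11.675 [-0.58 -0.03  1.48  0.    1.69 -2.35] [[-0.98  -0.199 -0.   ]
 [-0.199  0.98   0.   ]
 [ 0.     0.001 -1.   ]]
728 [ 479.06558637 -279.15677742   91.04954302] ((479.92291259765625, -279.1107482910156), (24.976924896240234, 17.13184928894043), 12.082457542419434)
[ 1.50700125 -0.14157705 97.15018025]
[ 2.92302965 -1.70163795 97.14970214]
```

View pics/w5.png

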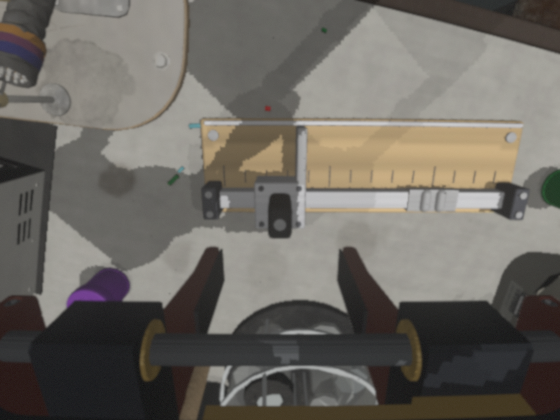

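The grip (280,215) is centred between the fingers, the slide is untouched, and the ridges are at about (427,200) and (440,200). Descending to grip.

Request:
{"fn": "arm_command", "kwargs": {
  "steps": [2, -1, 40, 0, 0, 0, 2, -1, 75, 0, 0, 0, 2, -1, 92, 0, 0, 0, 2, -1, 96, 0, 0, 0, 2, -1, 96, 0, 0, 0, 2, -1, 96, 0, 0, 0]
}}

```text
t: 12.48
position: [481.1, -279.2, 238.2]
tcp_rot: [-0.1, 0.995, -0.001, 0.001]
wrist_force: [-0.1, -0.1, 0.1]
opening: 64.0
gripper_force: 0.0
```

Request:
{"fn": "arm_command", "kwargs": {
  "steps": [0, 0, 0, 0, 0, 0, 0, 0, 0, 0, 0, 0, 0, 0, 0, 0, 0, 0, 0, 0, 0, 0, 0, 0, 0, 0, 0, 0, 0, 0, 0, 0, 0, 0, 0, 0],
  "fingers": 1
}}

```text
t: 13.22
position: [480.7, -279.0, 236.4]
tcp_rot: [-0.1, 0.995, 0.0, -0.0]
wrist_force: [-0.1, 0.2, 0.4]
opening: 18.1
gripper_force: 30.0
```

```bash
python3 - <<'E'
from h import *
o=get_obs(); M=T("wrist",o); np.save("M6.npy",M); A=R.from_quat(o["tcp_rot"]).as_matrix(); print(o["t"],o["position"],o["opening"],o["wrist_force"],A.round(3))
p,d=save("wrist","pics/w6.png"); np.save("w6.npy",d)
for b in boxes_of("wrist","notch")[:2]: print(np.round(b["centre"]),b["confidence"])
E
```

```text
13.225 [ 480.70806225 -278.9801965   236.35331002] 18.053387202293607 [-0.1072584   0.23556558  0.37519287] [[-0.98 -0.2  -0.  ]
 [-0.2   0.98  0.  ]
 [ 0.    0.   -1.  ]]
[ 449. -143.   31.] 0.77
```

View pics/w6.png

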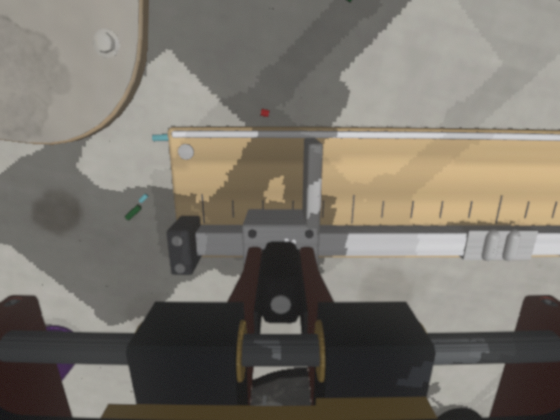

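The grip is held at 18 mm opening, with the fingers around the grip at (280,270) and the ridges at about (492,245) and (513,245).

```bash
python3 - <<'E'
from h import *
M=np.load("M6.npy"); d=np.load("w6.npy")
for uv in ((492,245),(502.5,245),(513,245)):
    a,b=world("wrist",[uv,uv],[100,400],M); s=(33-a[2])/(b[2]-a[2]); q=a+s*(b-a)
    print(q.round(1),((q-[480.7,-279,33])@[-.1995,.98,0]).round(1),((q-[480.7,-279,33])@[.98,.1995,0]).round(1))
E
```

```text
[ 452.3 -149.6   33. ] 132.5 -2.0
[ 450.9 -142.8   33. ] 139.4 -2.0
[ 449.6 -136.    33. ] 146.3 -2.0
```

Request:
{"fn": "arm_command", "kwargs": {
  "steps": [0, 8, 0, 0, 0, 0, 0, 22, 0, 0, 0, 0, 0, 38, 0, 0, 0, 0, 0, 54, 0, 0, 0, 0, 0, 70, 0, 0, 0, 0, 0, 86, 0, 0, 0, 0, 0, 102, 0, 0, 0, 0, 0, 113, 0, 0, 0, 0, 0, 118, 0, 0, 0, 0, 0, 118, 0, 0, 0, 0, 0, 118, 0, 0, 0, 0]
}}

```text
t: 14.7
position: [457.3, -163.0, 236.4]
tcp_rot: [-0.101, 0.995, 0.0, 0.0]
wrist_force: [4.8, 1.1, -3.7]
opening: 17.7
gripper_force: 30.0
```

```bash
python3 - <<'E'
from h import *
o=get_obs(); M=T("wrist",o); np.save("M7.npy",M); print(o["t"],o["position"],o["opening"],o["wrist_force"])
q=o["position"]-[480.7,-279,236.4]; print(q@[-.1995,.98,0],q@[.98,.1995,0])
p,d=save("wrist","pics/w7.png"); np.save("w7.npy",d)
cv2.imwrite("pics/w7c.png",cv2.resize(p[180:300,200:400,::-1],None,fx=4,fy=4,interpolation=cv2.INTER_CUBIC))
E
```

```text
14.7 [ 457.27760345 -163.03991751  236.39251613] 17.702286047979815 [ 4.76016122  1.06393649 -3.73764903]
118.3136489551003 0.18008783997688838
```

View pics/w7c.png

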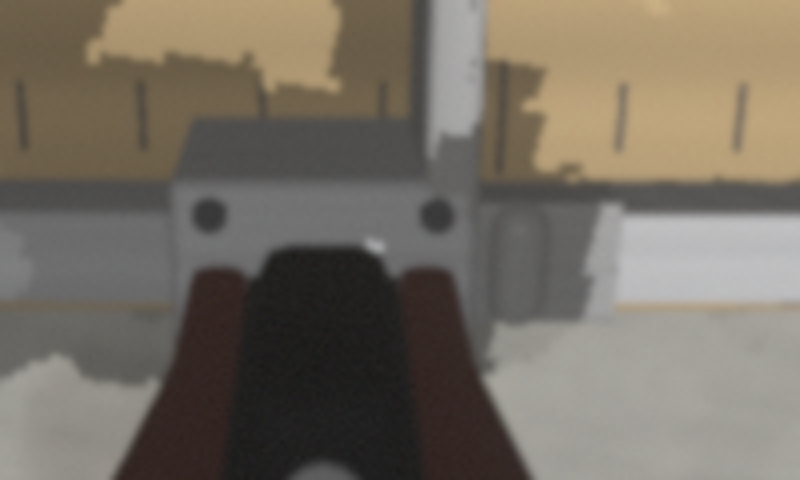

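The slide now sits with its far ridge visible at about full-image (330,245). The near ridge is hidden under the stop plate.

```bash
python3 - <<'E'
from h import *
M=np.load("M7.npy")
for uv in ((330,245.5),):
    a,b=world("wrist",[uv,uv],[100,400],M); s=(33-a[2])/(b[2]-a[2]); q=a+s*(b-a)
    print(q.round(1),((q-[457.28,-163.04,33])@[-.1995,.98,0]).round(1))
E
```

```text
[ 449.4 -134.2   33. ] 29.9
```

Request:
{"fn": "arm_command", "kwargs": {
  "steps": [-0.2, 3, 0, 0, 0, 0, -0.3, 6, 0, 0, 0, 0, -0.3, 8, 0, 0, 0, 0, -0.3, 10, 0, 0, 0, 0, -0.3, 12, 0, 0, 0, 0, -0.3, 12, 0, 0, 0, 0]
}}

```text
t: 15.5
position: [455.1, -151.9, 236.4]
tcp_rot: [-0.1, 0.995, -0.001, 0.0]
wrist_force: [5.9, -3.7, -4.6]
opening: 17.9
gripper_force: 30.0
```

Request:
{"fn": "arm_command", "kwargs": {
  "steps": [0, 2, 0, 0, 0, 0, 0, 2, 0, 0, 0, 0]
}}

```text
t: 15.75
position: [454.7, -150.0, 236.4]
tcp_rot: [-0.1, 0.995, -0.001, 0.0]
wrist_force: [6.5, -2.8, -4.8]
opening: 18.0
gripper_force: 30.0
```

Request:
{"fn": "arm_command", "kwargs": {
  "steps": [0, 2, 0, 0, 0, 0, 0, 2, 0, 0, 0, 0]
}}

```text
t: 16.0
position: [454.3, -147.8, 236.4]
tcp_rot: [-0.1, 0.995, -0.0, 0.0]
wrist_force: [5.2, -1.2, -5.0]
opening: 17.9
gripper_force: 30.0
```

Request:
{"fn": "arm_command", "kwargs": {
  "steps": [0, 2, 0, 0, 0, 0, 0, 2, 0, 0, 0, 0]
}}

```text
t: 16.25
position: [453.8, -145.5, 236.4]
tcp_rot: [-0.101, 0.995, 0.0, 0.0]
wrist_force: [4.3, 2.2, -3.7]
opening: 17.6
gripper_force: 30.0
```

Request:
{"fn": "arm_command", "kwargs": {
  "steps": [0, 2, 0, 0, 0, 0, 0, 2, 0, 0, 0, 0]
}}

```text
t: 16.5
position: [453.4, -143.2, 236.4]
tcp_rot: [-0.101, 0.995, 0.001, -0.0]
wrist_force: [4.6, 4.6, -2.6]
opening: 17.6
gripper_force: 30.0
```

Request:
{"fn": "arm_command", "kwargs": {
  "steps": [0, 1, 0, 0, 0, 0, 0, 1, 0, 0, 0, 0]
}}

```text
t: 16.75
position: [453.2, -142.1, 236.4]
tcp_rot: [-0.101, 0.995, 0.001, -0.0]
wrist_force: [4.0, 4.7, -2.0]
opening: 18.2
gripper_force: 30.0
```

Request:
{"fn": "arm_command", "kwargs": {
  "steps": [0, 1, 0, 0, 0, 0, 0, 1, 0, 0, 0, 0]
}}

```text
t: 17.0
position: [453.0, -141.1, 236.4]
tcp_rot: [-0.101, 0.995, 0.001, -0.0]
wrist_force: [3.9, 6.7, -2.9]
opening: 17.7
gripper_force: 30.0
```

Request:
{"fn": "arm_command", "kwargs": {
  "steps": [0, 1, 0, 0, 0, 0, 0, 1, 0, 0, 0, 0]
}}

```text
t: 17.25
position: [452.8, -140.1, 236.4]
tcp_rot: [-0.101, 0.995, 0.001, -0.0]
wrist_force: [3.9, 4.7, -3.2]
opening: 17.9
gripper_force: 30.0
```

Request:
{"fn": "arm_command", "kwargs": {
  "steps": [0, 0.6, 0, 0, 0, 0, 0, 0.6, 0, 0, 0, 0]
}}

```text
t: 17.5
position: [452.7, -139.8, 236.4]
tcp_rot: [-0.101, 0.995, 0.0, -0.0]
wrist_force: [3.9, 2.7, -4.3]
opening: 18.0
gripper_force: 30.0
```

Request:
{"fn": "arm_command", "kwargs": {
  "steps": [0, 0.6, 0, 0, 0, 0, 0, 0.6, 0, 0, 0, 0]
}}

```text
t: 17.75
position: [452.6, -139.5, 236.4]
tcp_rot: [-0.101, 0.995, 0.0, 0.0]
wrist_force: [4.7, 0.5, -4.4]
opening: 17.6
gripper_force: 30.0
```

```bash
python3 - <<'E'
from h import *
for _ in range(4):
    camera("wrist"); o=get_obs(); print(((o["position"]-[480.7,-279,236.4])@[-.1995,.98,0]).round(2),(o["wrist_force"]@[-.1995,.98,0]).round(2),o["wrist_force"].round(1))
E
```

```text
142.31 0.04 [ 5.6  1.2 -4.5]
142.31 1.23 [ 5.4  2.3 -4.5]
142.31 -0.08 [ 5.6  1.1 -4.8]
142.31 -0.74 [ 4.8  0.2 -3.9]
```

Request:
{"fn": "arm_command", "kwargs": {
  "steps": [0, 0.5, 0, 0, 0, 0, 0, 0.5, 0, 0, 0, 0, 0, 0.5, 0, 0, 0, 0]
}}

```text
t: 18.32
position: [452.6, -139.2, 236.4]
tcp_rot: [-0.1, 0.995, -0.0, 0.0]
wrist_force: [4.4, -0.6, -4.2]
opening: 17.8
gripper_force: 30.0
```

```bash
python3 - <<'E'
from h import *
for _ in range(3):
    p,d=camera("wrist"); o=get_obs(); print(((o["position"]-[480.7,-279,236.4])@[-.1995,.98,0]).round(2),(o["wrist_force"]@[-.1995,.98,0]).round(2),o["wrist_force"].round(1))
a=cv2.resize(p[180:300,200:400,::-1],None,fx=3,fy=3); b=camera("scene")[0][180:330,150:420,::-1]
b=cv2.resize(b,(600,220)); cv2.imwrite("pics/f.png",np.vstack([a,b]))
E
```

```text
142.57 -2.04 [ 5.3 -1.  -4.7]
142.58 -2.51 [ 6.2 -1.3 -5. ]
142.56 -1.54 [ 6.1 -0.3 -4.8]
```

View pics/f.png

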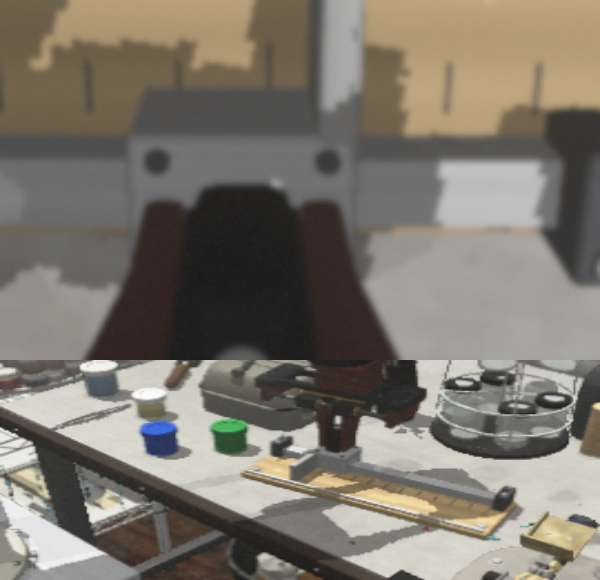

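The slide is held in the notch, with both ridges hidden under the saddle. The force crosses zero at about 142.3 mm and resists beyond it. The small jar stands at (150,402), beside the tall jar. I'll take back the last half millimetre and hand in.

Request:
{"fn": "arm_command", "kwargs": {
  "steps": [0, -0.4, 0, 0, 0, 0, 0, -0.4, 0, 0, 0, 0, 0, -0.4, 0, 0, 0, 0]
}}

```text
t: 18.9
position: [452.6, -139.4, 236.4]
tcp_rot: [-0.1, 0.995, 0.0, 0.0]
wrist_force: [5.2, 0.5, -4.3]
opening: 17.7
gripper_force: 30.0
```

```bash
python3 - <<'E'
from h import *
o=get_obs(); print(o["t"],o["position"],o["wrist_force"]@[-.1995,.98,0],o["opening"],o["gripper_force"])
print(close_job())
E
```

```text
18.9 [ 452.61415969 -139.43163094  236.41312714] -0.587449793734664 17.71094908688376 29.998222589492798
the job is handed in; nothing more can be done
None
```

The job is handed in at 18.9 s: the small jar stands upright on the bench off the gauge, and the slide is gripped and held where the rail force fell to about zero between the ridges, which I take as the notch; no verdict was returned.

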